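# Refit a return spring: hook it into its anchor slot, stretch it onto the post

### The job

Fit the return spring back on the spring mount: take it from the black cradle, drop its hook down through the slot in the anchor plate (the plate is adjustable sideways, so feel gently for the slot), then, with the hook staying in the slot, stretch the spring and put its eye over the headed post so that it stays on, under the head. Do not press the hook hard against anything, do not stretch the spring much farther than the post needs, and leave the things round about alone.

Things in the scene. Friction and masses are not known exactly. Their poses are not given: they have to be found in the camera images.
- mount: The spring mount, fixed: grey foot plate 264 x 86 x 6 mm lying on the desk. Origin: centre of its underside, on the desk top. Its x axis runs along the plate from the anchor plate to the post, z up. The anchor plate stands at its x = -102 mm, the post between x = 94 and 104 mm; at x = 6 to 18 mm a flat rest, 50 mm wide, 33 mm high above the desk, bears the eye-side collar of the slack spring once the hook is home.
- anchor (a point): Middle of the top of the steel anchor plate's stand (39 mm above the desk), axes as the mount's. The flat plate is 29 (x) x 78 (y) x 5 mm with one slot right through it, 15 mm long in x, 8.5 mm wide in y. The slot's centre is at x = 0 of this point, but in y it is NOT reported: 4 to 12 mm off to one side or the other. No other opening in the plate; below the slot it is free down to 10 mm above the desk.
- post_block: Fixed aluminium block 34 x 40 x 20 mm on the mount with the upright post on top. Origin: under the post's axis, 9 mm above the desk; axes as the mount's. The block's top is 29 mm above the desk; from there the post is 8 mm in diameter up to 41 mm, then comes its head, 11 mm in diameter with a bevelled top, up to 45.5 mm.
- post_head (a point): Centre of the top of the post's head (45.5 mm above the desk).
- cradle: Fixed black cradle, base 100 x 52 x 6 mm, with two notched supports at x = +-29 mm (each 7 mm along x, 30 mm wide, tops 33 mm above the desk) which carry the spring's two square collars. Origin: centre of its underside; x along the spring from hook to eye.
- spring: The loose steel tension spring, kept straight by a rod inside, 180 mm long, 0.2 kg. Origin: middle of its hook-end grip block (32 mm in x, 16 x 16 mm), on the spring's axis; x towards the eye, z up as it lies, axis 36 mm above the desk. After the block come an 18 mm square collar (x = 16 to 22 mm), the coil, 14 mm thick, the other collar and the eye's grip block.
- hook: The hook: 6 mm round wire along the spring's -x, bent straight down (leg 39 mm from the block's middle), then forward in a short flat foot. Origin: on the leg's axis at the foot's height, 15 mm below the spring's axis. The foot reaches from x = -3 to +8 mm of it and 3 mm below it, 6 mm wide, square-edged. Home, the level wire lies on the anchor plate: spring axis 42 mm above the desk, this origin 27 mm.
- eye_block (a point): Middle of the eye-end grip block, 32 mm (along the spring) x 16 x 16 mm, by which the eye is pulled. Unstretched it is 96 mm from the origin of the spring.
- eye (a point): Centre of the eye: a flat level ring, 16 mm inside, of 4 mm wire, 30 mm beyond the middle of the eye-end grip block. Unstretched it is 165 mm from the hook's leg.
- stretch (a joint): How far the spring is stretched (m): 0 slack, stop at 0.055. The pull is 2.6 N at the beginning and grows by 0.32 N per mm. Fitted, the spring is stretched by 22 to 33 mm (10 to 13 N); more than 46 mm would spoil it.
- cal_puck: Bystander: white round tile in a black holder, 50 mm across, 12 mm high. Origin: centre of its underside.
- sample_dish: Bystander: round metal dish 57 mm across, 15 mm high. Origin: centre of its underside.
- stapler: Bystander: stapler 125 x 34 x 42 mm. Origin: centre of its underside.

How it is judged:
By the outcome, as a careful person would: the job done as asked, in the order asked, and still so for the second after the job is handed in, with the robot touching nothing.
It also fails if it takes over 64 s, if anything falls off the work surface, if the arm or the gripper's body presses on something with over 40 N, if the wrist force passes 120 N, or if a joint passes its speed limit or range.

### The arm

A 6-joint arm with a two-finger parallel gripper is mounted at the origin on a cart in front of the work surface, level with it; the furniture and walls round the work are solid. World frame = base frame: x ahead of the robot, y to its left, z up, the work surface at z = 0. Lengths are in m, angles in degrees, forces in N, time in s.
With the tool pointing down it reaches from about 0.4 to 0.825 m from the base axis. Payload 7 kg.
Tool frame: the origin (TCP) lies at the very end of the fingers, on their centre line; the grasp point (between the pads) lies tcp_to_grasp behind it (tcp_to_grasp is the distance from the TCP to the grasp point, in m); x points along the fingers, y is the direction in which the jaws open and shut, and the axes are right-handed (so a half turn about x gives the same grasp; the last joint's range is limited). The gripper opens to 88 mm and grips with 3 to 60 N. Pads are 19 mm wide; open, the fingers measure 130 mm over their backs; the gripper's body (78 mm by 193 mm) begins 47 mm behind the grasp point.
Start: joints at [-51.274, 20.546, 0.682, 0, -70.136, -16.507], TCP at [0.255, -0.625, 0.227] pointing down, gripper open.
Joint ranges: [-176.03, 176.03], [-82.01, 121.73], [-58.28, 71.71], [-173.87, 95.51], [-174.79, -0.11], [-173.66, 173.66]. Speed limits (degrees/s): [136.94, 136.94, 172.46, 180, 180, 180].

### API

Orientations are given as [roll, pitch, yaw] about the fixed x, y, z axes, in that order (R = Rz(yaw) Ry(pitch) Rx(roll)).
In Python, from plant import * gives the robot as it stands. The module is installed in compiled form; this text tells all that it offers.
- The arm moves only by the shell command python3 -m pendant 'ROWS'. ROWS is JSON, a list of rows, each an object with "claw": the finger opening in mm, from 0 to 87.6; "linear": the shift along the tool's x, y, z in mm, a list of three; "twist": the turn about the tool's x in rad. In form: [{"claw": claw, "linear": [tx, ty, tz], "twist": twist}, ...]. A call has exactly 10 rows; each row shifts and turns the commanded pose from where the row before left it, along the tool's axes as they then stand; what a row does not reach is not made up. A row lasts 1/12 s, in which the tool goes at most 41.7 mm and 7.16 degrees, less where a joint would pass 70% of its speed; a pose out of reach is approached as far as the arm can. A call with a gripper value outside its range is refused whole. The fingers move at their own pace and stop on an object; the grip force is fixed at half the most. Time passes only in rows, so rows that do not move let the fingers close, or fill a call up. It gives the time, the measured TCP pose, the force and the opening at its end, in the units of the state.
- get_obs(): the state, without advancing time (a new reading comes with each control period).
- snapshot(name): name is "scene" or "top" or "wrist"; returns (picture, depth): 400x640x3 uint8, red, green, blue; 400x640 float32, m along the optical axis (not along the pixel's ray), 0 where there is no reading.
- camera_params(name): a dict with "fx", "fy", "cx", "cy" (pixels), "rvec" (rotation vector, rad) and "tvec" (3), from world to camera coordinates, as OpenCV has them. Camera axes: x right, y down, z forward; pixel columns grow to the right and rows downward; lengths in m; the calibration is good to about 2 mm. A picture is of the moment at which its call begins: read the wrist's pose just before it. camera_params takes no time and is no camera call; for the wrist camera it gives the pose at the moment of the call.
- close_job(): hands the job in, once; it reports no verdict.
Trained networks look in the newest picture that a camera, given by its name, has taken for a name from the list of things; names that differ only in an ending like _2 or _b are one class to them, and where a whole thing is asked for, a point or a joint stands for the part that bears it (a point fixed in the world has none). Each returns a list of dicts, best first, with "confidence" (0 to 1); they miss things now and then, are a little off and sometimes report something else, mostly with a low value. They report only what shows in the picture. A call takes as long as a camera call.
- boxes_of(camera, target): "xy" ([column, row] in pixels, amid what is visible of it).
The state is a dict: "clock": time; "joint_pos": joint angles; "qvel": joint speeds; "tau": joint torques, N m; "tool_pos": TCP position; "orientation": TCP orientation; "force": force on the tool from outside, world axes, zero at the start; "moment": the same for the moment, N m; "opening": finger opening in m.
Only numpy, scipy, OpenCV 4.12 (cv2) and the standard library are available. Lean on these libraries where they do the work, as an engineer would, in place of code of your own. Each camera call takes 0.05 s, during which the arm holds its last target. There are 200 camera calls.

## Working session

There is one attempt and no reset: what is moved stays moved. The work goes in short steps, Python scripts to look and compute and a shell command to move; the robot and the scene stay as the last step left them, time stands still between calls to the robot, and variables do not carry over. Pictures are saved under pics/ and viewed, about 8 in all and at most 12, crops included, and the job is handed in when it is done.

```bash
mkdir -p pics
cat > h.py <<'E'
from plant import *
import numpy as np, cv2
from scipy.spatial.transform import Rotation as R
def cam(n):
    p=camera_params(n); K=np.array([[p['fx'],0,p['cx']],[0,p['fy'],p['cy']],[0,0,1]])
    return K,R.from_rotvec(np.ravel(p['rvec'])).as_matrix(),np.ravel(p['tvec'])
def cloud(n,d):
    K,Rm,t=cam(n); v,u=np.mgrid[:d.shape[0],:d.shape[1]]
    c=np.stack([(u-K[0,2])/K[0,0]*d,(v-K[1,2])/K[1,1]*d,d],-1)
    return (c-t)@Rm   # world
def ray(n,uv,z):
    K,Rm,t=cam(n); r=np.linalg.inv(K)@[uv[0],uv[1],1]@Rm; o=-t@Rm
    return o+r*(z-o[2])/r[2]
def save(name,im): cv2.imwrite('pics/'+name,im[...,::-1])
E
cat > a.py <<'E'
from h import *
o=get_obs(); print(o['clock'],o['tool_pos'],o['orientation'],o['opening'],o['force'])
for n in ['top','scene']:
    im,d=snapshot(n); save(n+'1.png',im); np.save(n+'1.npy',d); P=cloud(n,d)
    K,Rm,t=cam(n); print(n,'pos',-t@Rm,K[0,0])
    for k in ['mount','post_block','cradle','spring','hook','eye','eye_block','post_head','anchor','cal_puck','sample_dish','stapler']:
        for b in boxes_of(n,k)[:2]:
            u,v=np.round(b['xy']).astype(int); print(k,round(b['confidence'],2),u,v,P[min(v,399),min(u,639)].round(3))
E
python3 a.py
```

```text
0.0 [ 0.25505351 -0.6244414   0.22562084] [ 95.12249892  89.90503255 117.33514739] 0.0875179322164133 [ 0.57823963  0.10323029 -0.15068081]
top pos [ 0.41036691 -0.15017766  1.41229981] 519.2474838429109
mount 0.71 243 214 [0.516 0.043 0.024]
post_block 0.73 362 247 [ 0.431 -0.274  0.049]
post_block 0.5 212 209 [0.528 0.125 0.027]
cradle 0.87 357 245 [ 0.437 -0.264  0.011]
eye 0.47 338 249 [ 0.425 -0.211  0.046]
eye_block 0.59 341 248 [ 0.428 -0.219  0.044]
post_head 0.65 208 207 [0.532 0.132 0.046]
anchor 0.55 246 217 [0.509 0.037 0.005]
cal_puck 0.6 255 131 [0.746 0.018 0.01 ]
sample_dish 0.87 290 136 [ 0.735 -0.078  0.004]
scene pos [-0.31394603 -1.26200886  0.80854825] 519.0649274900909
mount 0.88 290 194 [0.513 0.024 0.005]
post_block 0.51 276 175 [0.524 0.127 0.032]
cradle 0.57 322 239 [ 0.436 -0.258  0.003]
spring 0.46 317 226 [ 0.431 -0.24   0.04 ]
spring 0.33 290 194 [0.513 0.024 0.005]
eye 0.64 322 229 [ 0.431 -0.264  0.042]
post_head 0.42 280 176 [0.537 0.122 0.027]
anchor 0.61 288 195 [0.501 0.018 0.008]
stapler 0.74 359 290 [ 0.347 -0.525  0.031]
stapler 0.16 288 192 [0.515 0.04  0.005]
```

Run:
```python
import cv2
im=cv2.imread('pics/top1.png')
c=im[170:290,180:440]; cv2.imwrite('pics/top1c.png',cv2.resize(c,None,fx=3,fy=3,interpolation=cv2.INTER_CUBIC))
```

```text
(no output)
```

View pics/top1c.png

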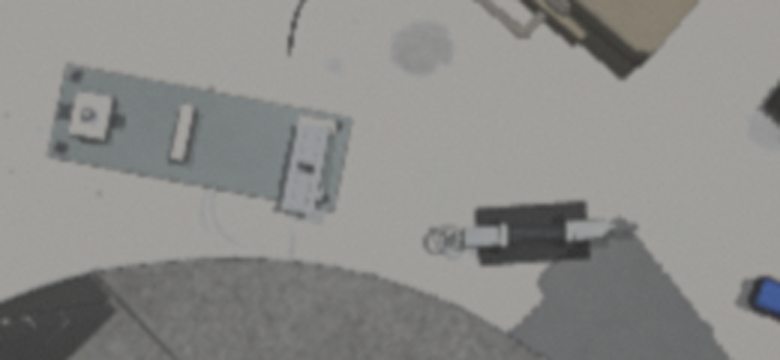

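View pics/scene1.png

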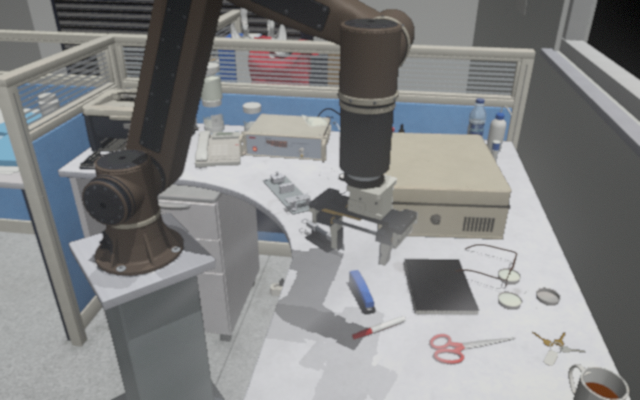

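The top view shows the mount (post at about px 210,209, anchor plate at about 282,225) and the cradle with the spring, eye to the left at about 327,250 and hook to the right at about 385,246. The scene view agrees, and there is a beige instrument behind the work. Next I'll work out the tool and wrist-camera geometry.

```bash
cat >> h.py <<'E'
def tool():
    o=get_obs(); return np.array(o['tool_pos']),R.from_euler('xyz',o['orientation'],degrees=True).as_matrix(),o
def plan(target,yaw_y=None):
    """delta in current tool axes to world target; twist to bring tool y to world heading yaw_y (mod 180)"""
    p,Rt,o=tool(); d=Rt.T@(np.array(target)-p)*1000
    tw=None
    if yaw_y is not None:
        cur=np.degrees(np.arctan2(Rt[1,1],Rt[0,1])); a=(yaw_y-cur+90)%180-90; tw=-np.radians(a)  # tool x down
    print('clock',round(o['clock'],2),'tcp',p.round(4),'ydir',np.degrees(np.arctan2(Rt[1,1],Rt[0,1])).round(2),'q6',round(o['joint_pos'][5],1),'open',round(o['opening'],4),'F',np.round(o['force'],2),'M',np.round(o['moment'],2))
    print('linear mm',d.round(1),'twist',tw)
E
python3 - <<'E'
from h import *
p,Rt,o=tool(); print(Rt.round(3),p)
K,Rm,t=cam('wrist'); c=-t@Rm; print('cam in tool',Rt.T@(c-p),'axes in tool (cols x,y,z)\n',(Rt.T@Rm.T).round(3),K[0,0])
import plant; print([k for k in dir(plant) if 'grasp' in k], getattr(plant,'tcp_to_grasp',None))
# cradle spring top points
P=cloud('top',np.load('top1.npy'))
def box(x0,x1,y0,y1,z0,z1):
    q=P.reshape(-1,3); return q[(q[:,0]>x0)&(q[:,0]<x1)&(q[:,1]>y0)&(q[:,1]<y1)&(q[:,2]>z0)&(q[:,2]<z1)]
q=box(.38,.48,-.40,-.15,.03,.06); print(len(q),q.mean(0),q.min(0),q.max(0)); u=np.linalg.svd(q[:,:2]-q[:,:2].mean(0))[2][0]; print('spring dir',u,np.degrees(np.arctan2(u[1],u[0])))
q=box(.42,.6,-.14,.20,.003,.012); r=cv2.minAreaRect(q[:,:2].astype(np.float32)); print('mount plate',r)
q=box(.40,.6,-.14,-.0,.034,.045); print('anchor',len(q),cv2.minAreaRect(q[:,:2].astype(np.float32)))
q=box(.50,.6,.10,.17,.024,.034); print('block',len(q),cv2.minAreaRect(q[:,:2].astype(np.float32)))
q=box(.50,.6,.10,.17,.039,.05); print('head',len(q),q.mean(0))
E
```

```text
[[-0.    -0.378  0.926]
 [ 0.     0.926  0.378]
 [-1.     0.    -0.   ]] [ 0.25521385 -0.62485697  0.2265244 ]
cam in tool [-0.1586726  -0.00086166 -0.06942917] axes in tool (cols x,y,z)
 [[-0.    -0.26   0.966]
 [ 1.    -0.     0.   ]
 [ 0.     0.966  0.26 ]] 305.31904484578934
['tcp_to_grasp'] 0.0188
349 [ 0.42974796 -0.26096017  0.0415184 ] [ 0.41456188 -0.35198466  0.03033897] [ 0.44738604 -0.17718632  0.05215773]
spring dir [ 0.06984352 -0.99755796] -85.99500069445264
mount plate ((0.5097668170928955, 0.03029865026473999), (0.33929091691970825, 0.17943662405014038), 89.97529602050781)
anchor 282 ((0.48469072580337524, -0.0616849921643734), (0.02885402739048004, 0.07782074809074402), 79.50669860839844)
block 165 ((0.5303962826728821, 0.13116709887981415), (0.03476189821958542, 0.03973230719566345), 78.0419692993164)
head 13 [0.53082072 0.13096411 0.04349123]
```

Run:
```python
from h import *
plan([.434,-.315,.17],184)
P=cloud('top',np.load('top1.npy')).reshape(-1,3)
for n,(a,b,c,d) in {'near mount':(.57,.75,-.2,.25),'around cradle':(.5,.7,-.45,-.15)}.items():
    q=P[(P[:,0]>a)&(P[:,0]<b)&(P[:,1]>c)&(P[:,1]<d)&(P[:,2]>.05)]; print(n,len(q),q.min(0) if len(q) else '',q.max(0) if len(q) else '')
```

```text
clock 1.3 tcp [ 0.2552 -0.6249  0.2265] ydir 112.22 q6 -16.5 open 0.0881 F [-0.06  0.14  0.09] M [-0.06 -0.01  0.  ]
linear mm [ 56.5 219.2 282.7] twist -1.252823001190228
near mount 1466 [ 0.64250576 -0.19995907  0.05005554] [0.74989446 0.24996766 0.1765877 ]
around cradle 3978 [ 0.56753909 -0.449776    0.05012049] [ 0.69999377 -0.18382797  0.17923073]
```

```bash
python3 -m pendant '[{"claw":87,"linear":[3,22,28.3],"twist":0},{"claw":87,"linear":[3,22,28.3],"twist":0},{"claw":87,"linear":[3,22,28.3],"twist":0},{"claw":87,"linear":[3,22,28.3],"twist":0},{"claw":87,"linear":[3,22,28.3],"twist":0},{"claw":87,"linear":[3,22,28.3],"twist":0},{"claw":87,"linear":[3,22,28.3],"twist":0},{"claw":87,"linear":[3,22,28.3],"twist":0},{"claw":87,"linear":[3,22,28.3],"twist":0},{"claw":87,"linear":[3,22,28.3],"twist":0}]'
python3 -m pendant '[{"claw":87,"linear":[2,0,0],"twist":-0.12},{"claw":87,"linear":[2,0,0],"twist":-0.12},{"claw":87,"linear":[2,0,0],"twist":-0.12},{"claw":87,"linear":[2,0,0],"twist":-0.12},{"claw":87,"linear":[2,0,0],"twist":-0.12},{"claw":87,"linear":[2,0,0],"twist":-0.12},{"claw":87,"linear":[2,0,0],"twist":-0.12},{"claw":87,"linear":[2,0,0],"twist":-0.12},{"claw":87,"linear":[2,0,0],"twist":-0.12},{"claw":87,"linear":[2,0,0],"twist":-0.12}]'
cat > look.py <<'E'
from h import *
import sys
n=sys.argv[1]
plan([.434,-.315,.17],184)
K,Rm,t=cam('wrist'); im,d=snapshot('wrist'); save(n+'.png',im); np.savez(n+'.npz',d=d,K=K,Rm=Rm,t=t,P=cloud('wrist',d))
P=np.load(n+'.npz')['P']
for k in sys.argv[2:]:
    for b in boxes_of('wrist',k)[:2]:
        u,v=np.round(b['xy']).astype(int); print(k,round(b['confidence'],2),u,v,P[min(v,399),min(u,639)].round(4))
E
python3 look.py w1 hook eye eye_block cradle spring
```

```text
clock: 2.13
tool_pos: [0.4347, -0.3126, 0.1968]
orientation: [-39.8, 90.0, -17.6]
force: [0.8, -0.1, 0.0]
opening: 0.087
clock: 2.97
tool_pos: [0.4341, -0.3142, 0.1766]
orientation: [-112.1, 90.0, -20.8]
force: [0.3, -0.7, 0.1]
opening: 0.0869
clock 2.97 tcp [ 0.4341 -0.3142  0.1766] ydir -178.69 q6 16.2 open 0.0869 F [ 0.29 -0.67  0.14] M [ 0.01  0.11 -0.02]
linear mm [ 6.6  0.1 -0.8] twist -0.04686325211108288
hook 0.68 310 167 [ 0.4414 -0.3353 -0.    ]
eye 0.88 321 301 [ 4.233e-01 -1.684e-01 -2.000e-04]
eye 0.34 311 163 [ 0.4401 -0.3447  0.0369]
eye_block 0.56 322 298 [ 0.4239 -0.1973  0.0388]
cradle 0.6 326 224 [ 0.4215 -0.2721  0.007 ]
spring 0.85 317 218 [ 0.4325 -0.2909  0.0441]
```

View pics/w1.png

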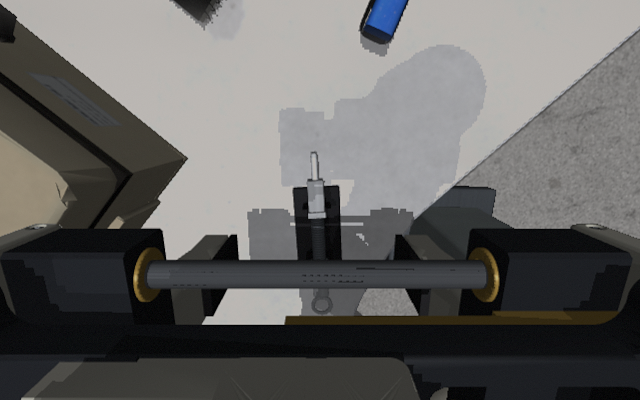

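The wrist view shows the hook tip at (314,153), the hook block at (316,198) and the eye at (321,301), between the open fingers. I'll fit the spring's line from the depth.

Run:
```python
from h import *
f=np.load('w1.npz'); P=f['P']; q=P[140:325,295:345].reshape(-1,3)
q=q[(q[:,2]>.025)&(q[:,2]<.06)]; q=q[(abs(q[:,0]-.43)<.03)]
print(len(q),q.min(0),q.max(0))
b=q[(q[:,2]>.041)]; c=b[:,:2].mean(0); u=np.linalg.svd(b[:,:2]-c)[2][0]; u*=np.sign(u[1]); n=np.array([u[1],-u[0]])
yaw=np.degrees(np.arctan2(u[1],u[0])); print('yaw',yaw)
# hook block+collar region: narrow profile
s=(q[:,:2]-c)@u; w=(q[:,:2]-c)@n
for a in np.arange(s.min(),s.max(),.006):
    m=(s>=a)&(s<a+.006); 
    if m.sum(): print(round(a*1000),m.sum(),'w',(w[m].min()*1000).round(1),(w[m].max()*1000).round(1),'z',(np.median(q[m,2])*1000).round(1),'xy',(c+u*(a+.003)).round(4))
im=cv2.imread('pics/w1.png')[140:330,270:370]; cv2.imwrite('pics/w1c.png',cv2.resize(im,None,fx=3,fy=3,interpolation=cv2.INTER_CUBIC))
# base of cradle 
q=P.reshape(-1,3); q=q[(abs(q[:,2]-.006)<.003)&(abs(q[:,0]-.432)<.05)&(abs(q[:,1]+.265)<.08)]; print('base',cv2.minAreaRect(q[:,:2].astype(np.float32)))
```

```text
1803 [ 0.41337189 -0.35436969  0.02507266] [ 0.44827091 -0.1758969   0.04703913]
yaw 94.79802684618478
-70 42 w -2.8 2.2 z 36.2 xy [ 0.4382 -0.3513]
-64 36 w -2.6 2.5 z 38.6 xy [ 0.4377 -0.3453]
-58 37 w -2.3 2.9 z 39.0 xy [ 0.4372 -0.3393]
-52 38 w -3.0 3.0 z 38.8 xy [ 0.4367 -0.3334]
-46 111 w -7.6 7.3 z 43.4 xy [ 0.4362 -0.3274]
-40 98 w -8.0 7.7 z 44.1 xy [ 0.4357 -0.3214]
-34 97 w -7.9 8.0 z 44.2 xy [ 0.4352 -0.3154]
-28 95 w -7.6 7.5 z 44.1 xy [ 0.4347 -0.3094]
-22 92 w -7.3 7.8 z 44.1 xy [ 0.4342 -0.3035]
-16 157 w -14.6 14.7 z 43.5 xy [ 0.4337 -0.2975]
-10 125 w -14.3 14.8 z 43.8 xy [ 0.4332 -0.2915]
-4 76 w -6.6 6.9 z 41.9 xy [ 0.4327 -0.2855]
2 75 w -6.4 7.1 z 41.8 xy [ 0.4322 -0.2796]
8 78 w -7.2 6.5 z 41.8 xy [ 0.4317 -0.2736]
14 71 w -6.9 6.9 z 41.9 xy [ 0.4312 -0.2676]
20 69 w -6.6 7.0 z 41.9 xy [ 0.4307 -0.2616]
26 76 w -6.3 6.5 z 41.7 xy [ 0.4302 -0.2556]
32 72 w -7.1 6.8 z 41.7 xy [ 0.4296 -0.2497]
38 24 w -6.9 7.0 z 40.4 xy [ 0.4291 -0.2437]
44 30 w -14.6 14.1 z 27.2 xy [ 0.4286 -0.2377]
68 18 w -7.2 6.7 z 45.0 xy [ 0.4266 -0.2138]
74 71 w -7.2 7.9 z 44.1 xy [ 0.4261 -0.2078]
80 40 w -8.0 7.1 z 44.0 xy [ 0.4256 -0.2018]
86 46 w -9.0 9.9 z 37.8 xy [ 0.4251 -0.1958]
92 35 w -11.1 11.3 z 37.8 xy [ 0.4246 -0.1899]
98 43 w -10.9 11.4 z 37.7 xy [ 0.4241 -0.1839]
104 51 w -8.4 8.3 z 37.8 xy [ 0.4236 -0.1779]
base ((0.4313550889492035, -0.2706398069858551), (0.052093274891376495, 0.08850453794002533), 4.802833080291748)
```

```bash
python3 -m pendant '[{"claw":87,"linear":[10,-0.9,1.3],"twist":-0.061},{"claw":70,"linear":[22,0,0],"twist":0},{"claw":60,"linear":[22,0,0],"twist":0},{"claw":50,"linear":[22,0,0],"twist":0},{"claw":50,"linear":[22,0,0],"twist":0},{"claw":50,"linear":[20,0,0],"twist":0},{"claw":50,"linear":[18,0,0],"twist":0},{"claw":50,"linear":[12,0,0],"twist":0},{"claw":50,"linear":[8,0,0],"twist":0},{"claw":50,"linear":[1.5,0,0],"twist":0}]'
python3 -m pendant '[{"claw":30,"linear":[0,0,0],"twist":0},{"claw":0,"linear":[0,0,0],"twist":0},{"claw":0,"linear":[0,0,0],"twist":0},{"claw":0,"linear":[0,0,0],"twist":0},{"claw":0,"linear":[0,0,0],"twist":0},{"claw":0,"linear":[0,0,0],"twist":0},{"claw":0,"linear":[0,0,0],"twist":0},{"claw":0,"linear":[0,0,0],"twist":0},{"claw":0,"linear":[0,0,0],"twist":0},{"claw":0,"linear":[0,0,0],"twist":0}]'; python3 -c "
from h import *
plan([.435,-.3129,.1],184.8)"
```

```text
clock: 4.1
tool_pos: [0.4342, -0.3127, 0.0178]
orientation: [68.2, 89.9, 162.6]
force: [0.8, 0.6, 0.2]
opening: 0.0502
clock: 4.93
tool_pos: [0.4351, -0.313, 0.0194]
orientation: [-130.1, 90.0, -35.7]
force: [-0.6, 0.2, 6.2]
opening: 0.0155
clock 4.93 tcp [ 0.4351 -0.313   0.0194] ydir -175.52 q6 19.2 open 0.0155 F [-0.62  0.16  6.25] M [0.35 0.56 0.01]
linear mm [-80.6   0.    0.1] twist -0.005606983935444356
```

```bash
python3 -m pendant '[{"claw":0,"linear":[-3,0,0],"twist":0},{"claw":0,"linear":[-5,0,0],"twist":0},{"claw":0,"linear":[-8,0,0],"twist":0},{"claw":0,"linear":[-12,0,0],"twist":0},{"claw":0,"linear":[-14,0,0],"twist":0},{"claw":0,"linear":[-14,0,0],"twist":0},{"claw":0,"linear":[-12,0,0],"twist":0},{"claw":0,"linear":[-8,0,0],"twist":0},{"claw":0,"linear":[-4,0,0],"twist":0},{"claw":0,"linear":[0,0,0],"twist":0}]'
python3 look.py w2 hook spring
python3 - <<'E'
from h import *
im=cv2.imread('pics/w2.png'); cv2.imwrite('pics/w2c.png',cv2.resize(im[110:330,220:420],None,fx=3,fy=3)[:600,:])
p,Rt,o=tool()
P=np.load('w2.npz')['P'].reshape(-1,3); q=(P-p)@Rt  # tool coords
q=q[(abs(q[:,1])<.016)&(q[:,2]>-.06)&(q[:,2]<.16)&(q[:,0]>-.06)&(q[:,0]<.03)]*1000
for a in range(-60,150,8):
    m=(q[:,2]>=a)&(q[:,2]<a+8)
    if m.sum(): print(a,m.sum(),'x',np.median(q[m,0]).round(1),'y',q[m,1].min().round(1),q[m,1].max().round(1))
mnt=[.4847,-.0617]; plan([.5,-.02,.12],168.5)
E
```

```text
clock: 5.77
tool_pos: [0.4354, -0.313, 0.1]
orientation: [-110.8, 89.9, -16.3]
force: [0.1, 0.6, -1.6]
opening: 0.0156
clock 5.77 tcp [ 0.4354 -0.313   0.1   ] ydir -175.53 q6 19.2 open 0.0156 F [ 0.06  0.61 -1.62] M [-0.09  0.09  0.  ]
linear mm [-70.    1.4  -1.9] twist 0.00823784050573409
hook 0.91 311 206 [ 0.4403 -0.3442  0.1188]
hook 0.41 318 248 [ 0.4355 -0.3252  0.1238]
spring 0.84 314 250 [ 0.4373 -0.3245  0.1249]
-44 236 x -17.3 y -4.1 1.6
-36 193 x -20.3 y -3.9 1.4
-28 193 x -20.4 y -3.9 1.5
-20 701 x -23.4 y -15.9 15.7
-12 1129 x -25.1 y -16.0 16.0
-4 457 x -47.7 y -12.9 10.6
4 412 x -37.4 y -12.9 10.5
12 543 x -26.1 y -9.9 7.5
20 168 x -25.8 y -10.0 7.5
28 4 x -18.1 y -7.9 5.9
clock 5.92 tcp [ 0.4344 -0.3127  0.0984] ydir -175.54 q6 19.2 open 0.0158 F [-0.03 -0.71 -2.62] M [-0.09  0.12  0.01]
linear mm [-21.5 -88.1 286.7] twist 0.27847597388051304
```

View pics/w2c.png

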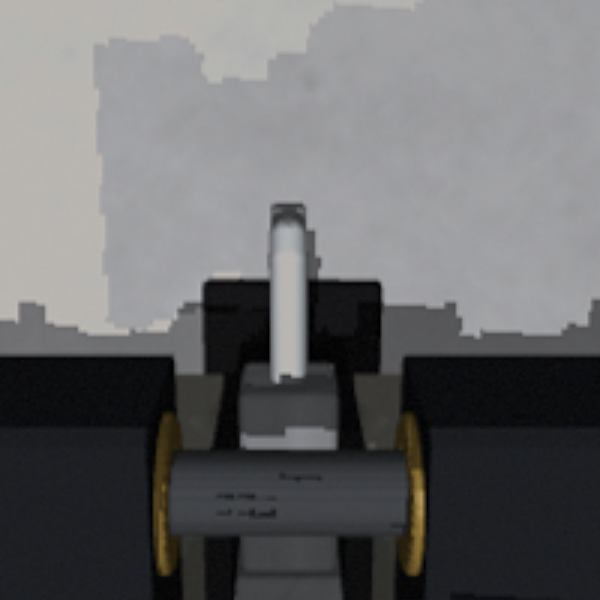

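The hook hangs level and centred, with no sag: the wire is constant at x = -20.4. Jaw-centred parts read about 1.3 mm off in tool y, so that is the camera's bias. Next I carry it over the mount.

```bash
python3 -m pendant '[{"claw":0,"linear":[-0.9,-3.2,11.3],"twist":0},{"claw":0,"linear":[-1.7,-6.4,22.5],"twist":0},{"claw":0,"linear":[-2.6,-9.6,33.8],"twist":0},{"claw":0,"linear":[-2.8,-10.4,36.6],"twist":0},{"claw":0,"linear":[-2.8,-10.4,36.6],"twist":0},{"claw":0,"linear":[-2.8,-10.4,36.6],"twist":0},{"claw":0,"linear":[-2.8,-10.4,36.6],"twist":0},{"claw":0,"linear":[-2.6,-9.6,33.8],"twist":0},{"claw":0,"linear":[-1.7,-6.4,22.5],"twist":0},{"claw":0,"linear":[-0.9,-3.2,11.3],"twist":0}]'
python3 -m pendant '[{"claw":0,"linear":[0,0,0],"twist":0.02},{"claw":0,"linear":[0,0,0],"twist":0.04},{"claw":0,"linear":[0,0,0],"twist":0.05},{"claw":0,"linear":[0,0,0],"twist":0.06},{"claw":0,"linear":[0,0,0],"twist":0.05},{"claw":0,"linear":[0,0,0],"twist":0.04},{"claw":0,"linear":[0,0,0],"twist":0.018},{"claw":0,"linear":[0,0,0],"twist":0},{"claw":0,"linear":[0,0,0],"twist":0},{"claw":0,"linear":[0,0,0],"twist":0}]'
python3 look.py w3 hook post_head anchor
python3 - <<'E'
from h import *
im=cv2.imread('pics/w3.png'); cv2.imwrite('pics/w3c.png',cv2.resize(im[110:310,200:440],None,fx=3,fy=3))
p,Rt,o=tool(); P=np.load('w3.npz')['P'].reshape(-1,3)
m=(abs(P[:,2]-.039)<.003)&(abs(P[:,0]-.485)<.08)&(abs(P[:,1]+.06)<.04); print('plate',m.sum(),cv2.minAreaRect(P[m][:,:2].astype(np.float32)),P[m].mean(0))
m=(abs(P[:,2]-.006)<.002)&(abs(P[:,0]-.485)<.08)&(abs(P[:,1]+.06)<.06); print('foot',m.sum(),cv2.minAreaRect(P[m][:,:2].astype(np.float32)))
E
```

```text
clock: 6.75
tool_pos: [0.493, -0.0229, 0.1205]
orientation: [-5.6, 90.0, 89.0]
force: [1.1, 0.0, -2.5]
opening: 0.0157
clock: 7.58
tool_pos: [0.4925, -0.0262, 0.1205]
orientation: [116.3, 90.0, -165.2]
force: [-0.4, 0.2, -1.9]
opening: 0.0157
clock 7.58 tcp [ 0.4925 -0.0262  0.1205] ydir 168.56 q6 -31.3 open 0.0157 F [-0.39  0.2  -1.9 ] M [-0.03  0.08 -0.1 ]
linear mm [-4.940e+01  1.000e-01 -2.947e+02] twist -0.26939556797389275
hook 0.87 311 205 [ 0.4893 -0.0579  0.1394]
anchor 0.83 300 192 [ 0.5059 -0.0365  0.007 ]
anchor 0.64 44 195 [ 0.741  -0.08    0.0019]
plate 3351 ((0.48593276739120483, -0.06119931489229202), (0.029262451454997063, 0.07806368917226791), 79.83987426757812) [ 0.48567215 -0.06188462  0.03958938]
foot 5434 ((0.5004094243049622, -0.044432442635297775), (0.09822406619787216, 0.08576211333274841), 80.23294067382812)
```

View pics/w3c.png

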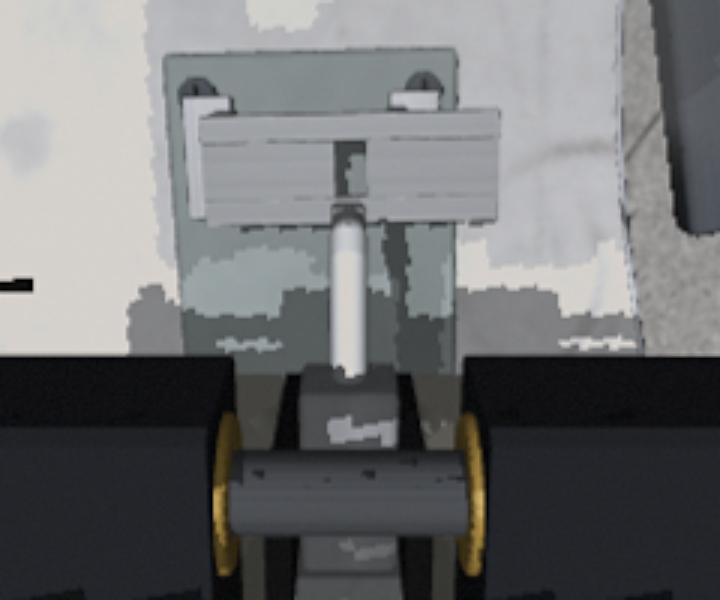

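The slot shows at crop (350,168), i.e. px (317,166), in the middle of the plate. The plate itself is shifted to the robot's side of its stand. The hook is right in front of the slot in the picture, so I'll compute both in the tool frame.

```bash
cat > slot.py <<'E'
from h import *
import sys
f=np.load(sys.argv[1]+'.npz'); P=f['P']; p,Rt,o=tool()
g=cv2.cvtColor(cv2.imread('pics/'+sys.argv[1]+'.png'),cv2.COLOR_BGR2GRAY)
q=(P-p)@Rt*1000
# wire
m=(abs(q[...,1])<10)&(q[...,2]<-22)&(q[...,2]>-60)&(q[...,0]<5)&(q[...,0]>-40)
w=q[m]; print('wire y',[(a,w[(w[:,2]>a)&(w[:,2]<a+5)][:,1].mean().round(2)) for a in range(-45,-22,5)],'tip z',np.percentile(w[:,2],[0,1,3]).round(1),'top x',np.median(w[:,0]).round(1))
# slot: not-plate pixels well inside plate rect
pl=abs(P[...,2]-.0395)<.004
pl&=(abs(P[...,0]-.4855)<.06)&(abs(P[...,1]+.06)<.04)
(c,s,a)=cv2.minAreaRect(P[pl][:,:2].astype(np.float32)); print('plate',c,s,a)
K,Rm,t=f['K'],f['Rm'],f['t']
v,u=np.mgrid[:400,:640]; r=np.stack([(u-K[0,2])/K[0,0],(v-K[1,2])/K[1,1],np.ones(u.shape)],-1)@Rm; ori=-t@Rm
X=ori+r*((.039-ori[2])/r[...,2])[...,None]   # pixels on plate plane
yaw=np.radians(80.); e=np.array([np.cos(yaw),np.sin(yaw)]); n=np.array([-e[1],e[0]])
d=X[...,:2]-np.array(c); A=d@e*1000; B=d@n*1000
hole=(abs(A)<10)&(abs(B)<12)&((P[...,2]<.033))
print('hole px',hole.sum(),'A',A[hole].min().round(1),A[hole].max().round(1),'B',B[hole].min().round(1),B[hole].max().round(1),B[hole].mean().round(2))
band=(abs(A)<4); 
for b in np.arange(-9,9,1.): 
    k=band&(B>=b)&(B<b+1); print((b,round(float(g[k].mean()))),end=' ')
print()
for b in np.arange(-14,14,1.): 
    k=(abs(B)<2)&(A>=b)&(A<b+1); print((b,round(float(g[k].mean())) if k.any() else None),end=' ')
print(); sl=np.r_[np.array(c),.039]; print('plate centre in tool',((sl-p)@Rt*1000).round(2), 'tool ydir',np.degrees(np.arctan2(Rt[1,1],Rt[0,1])))
E
python3 slot.py w3
```

```text
wire y [(-45, np.float64(-0.78)), (-40, np.float64(-0.82)), (-35, np.float64(-0.85)), (-30, np.float64(-0.83)), (-25, np.float64(-0.84))] tip z [-42.1 -41.9 -41.8] top x -18.9
plate (0.48593276739120483, -0.06119931489229202) (0.029262451454997063, 0.07806368917226791) 79.83987426757812
hole px 195 A -7.6 6.7 B -4.0 4.1 0.08
(np.float64(-9.0), 158) (np.float64(-8.0), 158) (np.float64(-7.0), 157) (np.float64(-6.0), 159) (np.float64(-5.0), 152) (np.float64(-4.0), 89) (np.float64(-3.0), 68) (np.float64(-2.0), 68) (np.float64(-1.0), 102) (np.float64(0.0), 119) (np.float64(1.0), 136) (np.float64(2.0), 135) (np.float64(3.0), 133) (np.float64(4.0), 148) (np.float64(5.0), 157) (np.float64(6.0), 157) (np.float64(7.0), 156) (np.float64(8.0), 156) 
(np.float64(-14.0), 167) (np.float64(-13.0), 162) (np.float64(-12.0), 161) (np.float64(-11.0), 160) (np.float64(-10.0), 164) (np.float64(-9.0), 140) (np.float64(-8.0), 57) (np.float64(-7.0), 70) (np.float64(-6.0), 69) (np.float64(-5.0), 81) (np.float64(-4.0), 102) (np.float64(-3.0), 99) (np.float64(-2.0), 95) (np.float64(-1.0), 107) (np.float64(0.0), 122) (np.float64(1.0), 114) (np.float64(2.0), 114) (np.float64(3.0), 106) (np.float64(4.0), 106) (np.float64(5.0), 98) (np.float64(6.0), 102) (np.float64(7.0), 132) (np.float64(8.0), 117) (np.float64(9.0), 74) (np.float64(10.0), 74) (np.float64(11.0), 69) (np.float64(12.0), 77) (np.float64(13.0), 106) 
plate centre in tool [ 81.67  -0.35 -35.92] tool ydir 168.55947033483866
```

```bash
python3 -m pendant '[{"claw":0,"linear":[2,0.5,0.3],"twist":-0.012},{"claw":0,"linear":[4,0.5,0.3],"twist":-0.013},{"claw":0,"linear":[8,0.5,0],"twist":0},{"claw":0,"linear":[10,0,0],"twist":0},{"claw":0,"linear":[10,0,0],"twist":0},{"claw":0,"linear":[10,0,0],"twist":0},{"claw":0,"linear":[7,0,0],"twist":0},{"claw":0,"linear":[3,0,0],"twist":0},{"claw":0,"linear":[1,0,0],"twist":0},{"claw":0,"linear":[0,0,0],"twist":0}]'
python3 look.py w4 hook; python3 slot.py w4;python3 - <<'E'
import cv2
im=cv2.imread('pics/w4.png'); cv2.imwrite('pics/w4c.png',cv2.resize(im[110:260,220:420],None,fx=4,fy=4))
E
```

```text
clock: 8.62
tool_pos: [0.4913, -0.0251, 0.0653]
orientation: [125.6, 90.0, -154.4]
force: [-0.1, 0.7, -1.8]
opening: 0.0159
clock 8.62 tcp [ 0.4913 -0.0251  0.0653] ydir 169.98 q6 -30.1 open 0.0159 F [-0.05  0.7  -1.79] M [-0.06  0.09  0.  ]
linear mm [-104.5    6.  -295.5] twist -0.24472212921436223
hook 0.69 311 207 [ 0.4892 -0.056   0.085 ]
wire y [(-45, np.float64(-0.84)), (-40, np.float64(-0.74)), (-35, np.float64(-0.77)), (-30, np.float64(-0.77)), (-25, np.float64(-0.85))] tip z [-42.  -41.9 -41.7] top x -18.7
plate (0.48600324988365173, -0.06139446422457695) (0.028972968459129333, 0.07833090424537659) 79.95980072021484
hole px 191 A -7.2 6.5 B -3.8 4.2 0.24
(np.float64(-9.0), 156) (np.float64(-8.0), 156) (np.float64(-7.0), 155) (np.float64(-6.0), 156) (np.float64(-5.0), 160) (np.float64(-4.0), 81) (np.float64(-3.0), 78) (np.float64(-2.0), 81) (np.float64(-1.0), 83) (np.float64(0.0), 102) (np.float64(1.0), 106) (np.float64(2.0), 103) (np.float64(3.0), 107) (np.float64(4.0), 116) (np.float64(5.0), 130) (np.float64(6.0), 146) (np.float64(7.0), 154) (np.float64(8.0), 153) 
(np.float64(-14.0), 161) (np.float64(-13.0), 159) (np.float64(-12.0), 159) (np.float64(-11.0), 157) (np.float64(-10.0), 161) (np.float64(-9.0), 152) (np.float64(-8.0), 89) (np.float64(-7.0), 68) (np.float64(-6.0), 68) (np.float64(-5.0), 96) (np.float64(-4.0), 95) (np.float64(-3.0), 95) (np.float64(-2.0), 99) (np.float64(-1.0), 97) (np.float64(0.0), 77) (np.float64(1.0), 85) (np.float64(2.0), 72) (np.float64(3.0), 113) (np.float64(4.0), 167) (np.float64(5.0), 194) (np.float64(6.0), 194) (np.float64(7.0), 194) (np.float64(8.0), 194) (np.float64(9.0), 198) (np.float64(10.0), 206) (np.float64(11.0), 208) (np.float64(12.0), 207) (np.float64(13.0), 206) 
plate centre in tool [ 26.97  -0.72 -36.89] tool ydir 169.9809543579538
```

View pics/w4c.png

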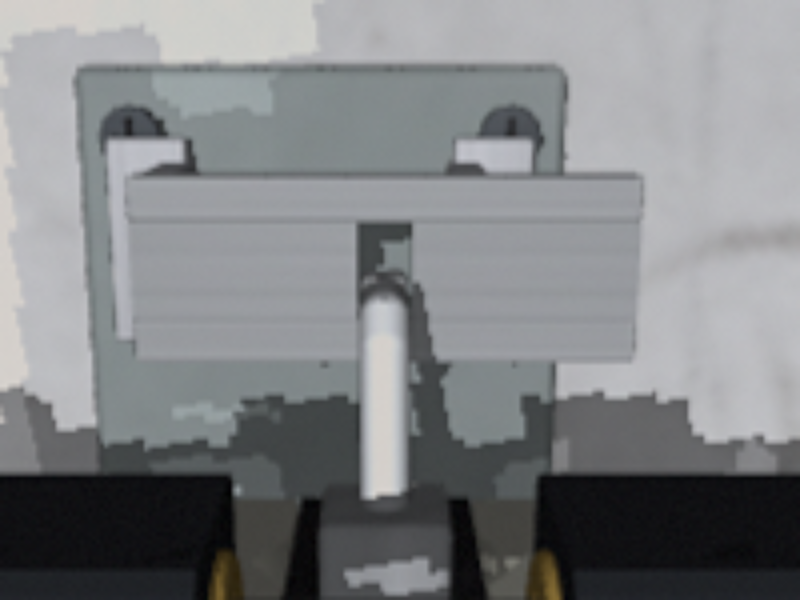

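The hook and slot agree within 0.2 mm in y and along the slot, and the foot is about 26 mm above the plate. I'll lower it in stages and watch the force.

```bash
python3 -m pendant '[{"claw":0,"linear":[3,0,-0.3],"twist":0},{"claw":0,"linear":[5,0,0],"twist":0},{"claw":0,"linear":[5,0,0],"twist":0},{"claw":0,"linear":[4,0,0],"twist":0},{"claw":0,"linear":[3,0,0],"twist":0},{"claw":0,"linear":[1.5,0,0],"twist":0},{"claw":0,"linear":[1,0,0],"twist":0},{"claw":0,"linear":[1,0,0],"twist":0},{"claw":0,"linear":[1,0,0],"twist":0},{"claw":0,"linear":[0,0,0],"twist":0}]'
python3 -m pendant '[{"claw":0,"linear":[0.6,0,0],"twist":0},{"claw":0,"linear":[0.6,0,0],"twist":0},{"claw":0,"linear":[0.6,0,0],"twist":0},{"claw":0,"linear":[0.6,0,0],"twist":0},{"claw":0,"linear":[0.6,0,0],"twist":0},{"claw":0,"linear":[0.5,0,0],"twist":0},{"claw":0,"linear":[0.5,0,0],"twist":0},{"claw":0,"linear":[0,0,0],"twist":0},{"claw":0,"linear":[0,0,0],"twist":0},{"claw":0,"linear":[0,0,0],"twist":0}]'
python3 -c "
from h import *
plan([.4913,-.0251,.0246],170)"
```

```text
clock: 9.55
tool_pos: [0.4913, -0.0253, 0.0411]
orientation: [100.0, 90.0, 180.0]
force: [-0.1, -1.1, -1.3]
opening: 0.0159
clock: 10.38
tool_pos: [0.4913, -0.0253, 0.0372]
orientation: [178.7, 90.0, -101.4]
force: [-0.6, 0.0, -1.9]
opening: 0.0161
clock 10.38 tcp [ 0.4913 -0.0253  0.0372] ydir 169.97 q6 -30.0 open 0.0161 F [-0.61  0.05 -1.9 ] M [-0.04  0.03  0.04]
linear mm [12.6  0.1  0.2] twist -0.00044412851751272615
```

No contact force, and the foot is at about the plate's top level or just inside. I'll go on slowly.

```bash
python3 -m pendant '[{"claw":0,"linear":[0.5,0,0],"twist":0},{"claw":0,"linear":[0.5,0,0],"twist":0},{"claw":0,"linear":[0.5,0,0],"twist":0},{"claw":0,"linear":[0.5,0,0],"twist":0},{"claw":0,"linear":[0.5,0,0],"twist":0},{"claw":0,"linear":[0.5,0,0],"twist":0},{"claw":0,"linear":[0.5,0,0],"twist":0},{"claw":0,"linear":[0.5,0,0],"twist":0},{"claw":0,"linear":[0,0,0],"twist":0},{"claw":0,"linear":[0,0,0],"twist":0}]'
python3 -c "
from h import *
plan([.4913,-.0251,.0246],170)"
```

```text
clock: 11.22
tool_pos: [0.4913, -0.0253, 0.0331]
orientation: [137.7, 90.0, -142.3]
force: [-0.7, -0.6, -1.8]
opening: 0.0158
clock 11.22 tcp [ 0.4913 -0.0253  0.0331] ydir 169.98 q6 -30.0 open 0.0158 F [-0.72 -0.61 -1.83] M [-0.05  0.07  0.06]
linear mm [8.5 0.  0.2] twist -0.0003880045327343965
```

The foot is 5 mm below the plate's top with no force, so it is in the slot. Now down to seat it.

```bash
python3 -m pendant '[{"claw":0,"linear":[1,0,0],"twist":0},{"claw":0,"linear":[1.2,0,0],"twist":0},{"claw":0,"linear":[1.2,0,0],"twist":0},{"claw":0,"linear":[1.2,0,0],"twist":0},{"claw":0,"linear":[1,0,0],"twist":0},{"claw":0,"linear":[0.8,0,0],"twist":0},{"claw":0,"linear":[0.6,0,0],"twist":0},{"claw":0,"linear":[0.4,0,0],"twist":0},{"claw":0,"linear":[0,0,0],"twist":0},{"claw":0,"linear":[0,0,0],"twist":0}]'
python3 -c "
from h import *
plan([.4913,-.0251,.0246],170)"
```

```text
clock: 12.05
tool_pos: [0.4913, -0.0253, 0.0258]
orientation: [123.2, 90.0, -156.9]
force: [-0.6, 0.2, -1.5]
opening: 0.0157
clock 12.05 tcp [ 0.4913 -0.0253  0.0258] ydir 169.97 q6 -30.0 open 0.0157 F [-0.57  0.2  -1.47] M [-0.07  0.16 -0.01]
linear mm [1.2 0.  0.2] twist -0.00048192523390908526
```

```bash
python3 -m pendant '[{"claw":0,"linear":[0.3,0,0],"twist":0},{"claw":0,"linear":[0.3,0,0],"twist":0},{"claw":0,"linear":[0.2,0,0],"twist":0},{"claw":0,"linear":[0,0,0.8],"twist":0},{"claw":0,"linear":[0,0,0.8],"twist":0},{"claw":0,"linear":[0,0,0.8],"twist":0},{"claw":0,"linear":[0,0,0.6],"twist":0},{"claw":0,"linear":[0,0,0],"twist":0},{"claw":0,"linear":[0,0,0],"twist":0},{"claw":0,"linear":[0,0,0],"twist":0}]'
python3 look.py w5 hook anchor
python3 - <<'E'
import cv2
im=cv2.imread('pics/w5.png'); cv2.imwrite('pics/w5c.png',cv2.resize(im[110:310,200:440],None,fx=3,fy=3))
E
```

```text
clock: 12.88
tool_pos: [0.492, -0.0226, 0.0254]
orientation: [-108.6, 90.0, -28.6]
force: [-0.3, -3.7, 5.6]
opening: 0.0154
clock 12.88 tcp [ 0.492  -0.0226  0.0254] ydir 169.98 q6 -30.4 open 0.0154 F [-0.27 -3.67  5.61] M [-1.28  0.5  -0.  ]
linear mm [-144.6    6.2 -298.1] twist -0.24465847508949726
hook 0.89 312 206 [ 0.4891 -0.0539  0.0444]
anchor 0.92 292 149 [ 0.4967 -0.079   0.0067]
```

View pics/w5c.png

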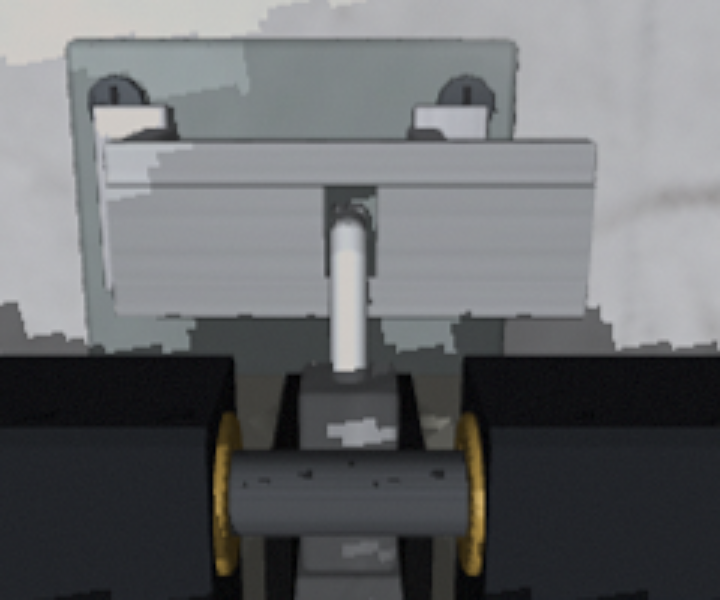

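The hook's leg is in the slot at crop (350,215) and the wire lies on the plate. The force is +5.6 N up, so it is seated. I'll ease off, release and rise.

```bash
python3 -m pendant '[{"claw":0,"linear":[-0.4,0,0],"twist":0},{"claw":10,"linear":[0,0,0],"twist":0},{"claw":18,"linear":[0,0,0],"twist":0},{"claw":24,"linear":[0,0,0],"twist":0},{"claw":32,"linear":[0,0,0],"twist":0},{"claw":40,"linear":[0,0,0],"twist":0},{"claw":44,"linear":[0,0,0],"twist":0},{"claw":44,"linear":[-5,0,0],"twist":0},{"claw":44,"linear":[-15,0,0],"twist":0},{"claw":44,"linear":[-20,0,0],"twist":0}]'
python3 -m pendant '[{"claw":44,"linear":[-20,0,0],"twist":-0.12},{"claw":44,"linear":[-20,0,0],"twist":-0.12},{"claw":44,"linear":[-15,0,0],"twist":-0.12},{"claw":44,"linear":[-10,0,0],"twist":-0.12},{"claw":44,"linear":[-10,0,0],"twist":-0.12},{"claw":44,"linear":[-10,0,0],"twist":-0.12},{"claw":44,"linear":[-10,0,0],"twist":-0.12},{"claw":44,"linear":[-5,0,0],"twist":-0.12},{"claw":44,"linear":[0,0,0],"twist":-0.12},{"claw":44,"linear":[0,0,0],"twist":-0.12}]'
python3 - <<'E'
from h import *
plan([.505,.06,.17],-10)
im,d=snapshot('top'); P=cloud('top',d).reshape(-1,3)
m=(abs(P[:,0]-.53)<.03)&(abs(P[:,1]-.13)<.03)&(abs(P[:,2]-.029)<.003); r=cv2.minAreaRect(P[m][:,:2].astype(np.float32)); print('block',r)
m=(P[:,0]>.55)&(P[:,0]<.68)&(P[:,1]>-.1)&(P[:,1]<.2)&(P[:,2]>.05); print('obst',P[m][P[m][:,0].argsort()[:200:40]])
E
```

```text
clock: 13.87
tool_pos: [0.4907, -0.0227, 0.0649]
orientation: [116.2, 89.8, -163.8]
force: [0.5, 0.1, -0.6]
opening: 0.0439
clock: 14.7
tool_pos: [0.492, -0.0223, 0.1663]
orientation: [-127.6, 89.9, 21.4]
force: [0.1, 0.2, -0.5]
opening: 0.0441
clock 14.7 tcp [ 0.492  -0.0223  0.1663] ydir -120.93 q6 38.7 open 0.0441 F [ 0.15  0.18 -0.53] M [0.   0.14 0.03]
linear mm [ -3.7 -77.3  31.1] twist 1.2055384339262174
block ((0.0, 0.0), (0.0, 0.0), 0.0)
obst []
```

```bash
python3 -m pendant '[{"claw":44,"linear":[0,0,0],"twist":-0.121},{"claw":44,"linear":[0,0,0],"twist":-0.121},{"claw":44,"linear":[0,0,0],"twist":-0.121},{"claw":44,"linear":[0,0,0],"twist":-0.121},{"claw":44,"linear":[0,0,0],"twist":-0.121},{"claw":44,"linear":[0,0,0],"twist":-0.121},{"claw":44,"linear":[0,0,0],"twist":-0.121},{"claw":44,"linear":[0,0,0],"twist":-0.121},{"claw":44,"linear":[0,0,0],"twist":-0.121},{"claw":44,"linear":[0,0,0],"twist":-0.121}]'
python3 -m pendant '[{"claw":44,"linear":[0,0,0],"twist":-0.121},{"claw":44,"linear":[0,0,0],"twist":-0.121},{"claw":44,"linear":[0,0,0],"twist":-0.121},{"claw":44,"linear":[0,0,0],"twist":-0.121},{"claw":44,"linear":[0,0,0],"twist":-0.121},{"claw":44,"linear":[0,0,0],"twist":-0.121},{"claw":44,"linear":[0,0,-30],"twist":0},{"claw":44,"linear":[0,0,-36],"twist":0},{"claw":44,"linear":[0,0,-29.6],"twist":0},{"claw":44,"linear":[0,0,0],"twist":0}]'
python3 look.py w6 eye eye_block post_head hook post_block
python3 - <<'E'
import cv2
im=cv2.imread('pics/w6.png'); cv2.imwrite('pics/w6c.png',cv2.resize(im[100:340,180:460],None,fx=2.5,fy=2.5))
E
```

```text
clock: 15.58
tool_pos: [0.4917, -0.0224, 0.1656]
orientation: [-60.6, 90.0, 157.6]
force: [0.3, -0.5, -0.2]
opening: 0.044
clock: 16.42
tool_pos: [0.5103, 0.0753, 0.1658]
orientation: [125.5, 89.9, 25.1]
force: [-0.0, 0.3, 0.3]
opening: 0.0439
clock 16.42 tcp [0.5103 0.0753 0.1658] ydir -10.39 q6 139.4 open 0.0439 F [-0.    0.28  0.29] M [-0.13 -0.06  0.02]
linear mm [ -4.6  -4.7 397.7] twist -0.25114875539997006
eye 0.72 316 194 [0.5112 0.0779 0.0508]
eye_block 0.86 313 196 [0.5081 0.0766 0.0513]
eye_block 0.35 331 183 [0.527  0.0766 0.0073]
post_head 0.68 323 134 [0.5269 0.1296 0.0467]
hook 0.4 311 311 [ 0.4825 -0.0497  0.0401]
post_block 0.71 315 193 [0.5105 0.0792 0.0518]
post_block 0.68 320 128 [0.5253 0.1348 0.0308]
```

View pics/w6c.png

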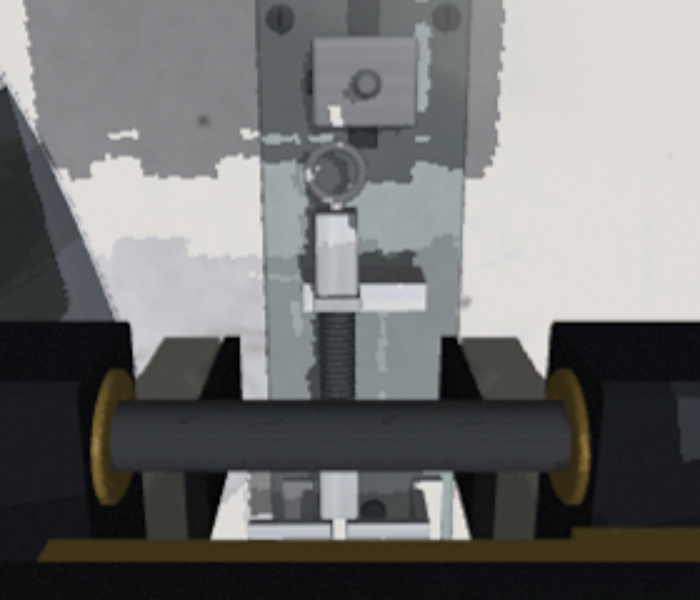

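The slack spring lies on its rest with the hook home. The eye is at crop (335,172), px (314,169), and the post head at crop (367,84), px (327,134). The post lies somewhat to the +x side of the spring's line, so I'll measure in world and tool axes.

```bash
cat > eye.py <<'E'
from h import *
import sys
f=np.load(sys.argv[1]+'.npz'); P=f['P']; p,Rt,o=tool(); q=(P-p)@Rt*1000
Q=P.reshape(-1,3)
e=np.array([.1736,.9848]); n=np.array([-.9848,.1736]); O=np.array([.4849,-.0614]); A=(Q[:,:2]-O)@e*1000; B=(Q[:,:2]-O)@n*1000; Z=Q[:,2]*1000
T=q.reshape(-1,3)
def rep(name,m,rect=False):
    if m.sum()<4: print(name,'none'); return
    print(name,m.sum(),'A',A[m].min().round(1),A[m].max().round(1),'mid',((A[m].min()+A[m].max())/2).round(2),'B',B[m].min().round(1),B[m].max().round(1),'mid',((B[m].min()+B[m].max())/2).round(2),'Z',np.median(Z[m]).round(1),'| tool y,z mid',((T[m].min(0)+T[m].max(0))/2).round(2)[1:])
s=float(sys.argv[2]) if len(sys.argv)>2 else 0
sel=(Z>37)&(Z<60)
rep('head',(Z>43)&(abs(A-198)<9)&(abs(B+10)<16))
rep('blocktop',(abs(Z-29.5)<3)&(A>170)&(A<225)&(abs(B)<40))
rep('eye ring',sel&(abs(A-165-s)<14)&(abs(B)<16)&(A>151+s)&(Z<56))
for a in range(60,150,10): rep('spring %d'%a,sel&(A>a+s)&(A<a+10+s)&(abs(B)<15))
E
python3 eye.py w6
```

```text
head 1436 A 190.8 206.8 mid 198.83 B -15.5 -2.0 mid -8.74 Z 324.1 | tool y,z mid [  7.74 -64.47]
blocktop 1410 A 178.5 212.0 mid 195.26 B -30.8 8.7 mid -11.07 Z 29.2 | tool y,z mid [ 10.25 -60.91]
eye ring 294 A 151.4 174.9 mid 163.19 B -11.1 12.1 mid 0.5 Z 44.1 | tool y,z mid [ -1.19 -28.79]
spring 60 none
spring 70 72 A 73.7 80.0 mid 76.81 B -6.3 6.8 mid 0.23 Z 47.9 | tool y,z mid [-0.23 57.55]
spring 80 130 A 80.1 89.8 mid 84.96 B -6.3 6.6 mid 0.16 Z 48.0 | tool y,z mid [-0.23 49.46]
spring 90 137 A 90.0 100.0 mid 94.98 B -6.3 7.5 mid 0.57 Z 48.0 | tool y,z mid [-0.73 39.44]
spring 100 141 A 100.1 109.8 mid 104.97 B -6.4 7.4 mid 0.5 Z 47.9 | tool y,z mid [-0.74 29.44]
spring 110 170 A 110.1 120.0 mid 115.04 B -8.4 9.2 mid 0.4 Z 50.7 | tool y,z mid [-0.72 19.38]
spring 120 170 A 120.0 129.9 mid 124.98 B -7.2 7.9 mid 0.33 Z 50.3 | tool y,z mid [-0.69  9.41]
spring 130 183 A 130.0 140.0 mid 134.99 B -7.2 7.7 mid 0.24 Z 50.3 | tool y,z mid [-0.69 -0.59]
spring 140 214 A 140.1 149.9 mid 145.01 B -7.4 7.8 mid 0.2 Z 50.0 | tool y,z mid [ -0.77 -10.67]
```

```bash
python3 -m pendant '[{"claw":44,"linear":[8,0,1],"twist":-0.007},{"claw":44,"linear":[18,0,0],"twist":0},{"claw":44,"linear":[22,0,0],"twist":0},{"claw":44,"linear":[22,0,0],"twist":0},{"claw":44,"linear":[20,0,0],"twist":0},{"claw":44,"linear":[18,0,0],"twist":0},{"claw":44,"linear":[15,0,0],"twist":0},{"claw":44,"linear":[10,0,0],"twist":0},{"claw":44,"linear":[5,0,0],"twist":0},{"claw":44,"linear":[1.5,0,0],"twist":0}]'
python3 -m pendant '[{"claw":30,"linear":[0,0,0],"twist":0},{"claw":22,"linear":[0,0,0],"twist":0},{"claw":18,"linear":[0,0,0],"twist":0},{"claw":0,"linear":[0,0,0],"twist":0},{"claw":0,"linear":[0,0,0],"twist":0},{"claw":0,"linear":[0,0,0],"twist":0},{"claw":0,"linear":[0,0,0],"twist":0},{"claw":0,"linear":[0,0,0],"twist":0},{"claw":0,"linear":[0,0,0],"twist":0},{"claw":0,"linear":[0,0,0],"twist":0}]'
python3 look.py w7 eye post_head; python3 eye.py w7
python3 - <<'E'
from h import *
im=cv2.imread('pics/w7.png'); cv2.imwrite('pics/w7c.png',cv2.resize(im[60:260,220:420],None,fx=3,fy=3))
E
```

```text
clock: 17.55
tool_pos: [0.5084, 0.0701, 0.025]
orientation: [-50.5, 89.9, -150.5]
force: [1.2, -0.7, 0.2]
opening: 0.0443
clock: 18.38
tool_pos: [0.5091, 0.0709, 0.0263]
orientation: [121.6, 90.0, 21.7]
force: [-1.8, 0.7, 4.9]
opening: 0.0154
clock 18.38 tcp [0.5091 0.0709 0.0263] ydir -9.93 q6 140.2 open 0.0154 F [-1.82  0.72  4.92] M [0.14 0.7  0.02]
linear mm [-143.8   -7.3  393. ] twist -0.2431480035369306
eye 0.91 317 238 [0.5132 0.0864 0.0501]
post_head 0.78 330 130 [0.5275 0.1341 0.0438]
head 1684 A 192.3 203.9 mid 198.12 B -17.1 -1.6 mid -9.33 Z 185.0 | tool y,z mid [  8.62 -63.65]
blocktop 4981 A 180.7 214.2 mid 197.45 B -32.1 8.1 mid -11.99 Z 29.5 | tool y,z mid [ 11.22 -62.95]
eye ring 1372 A 151.0 177.4 mid 164.22 B -13.3 10.4 mid -1.47 Z 44.2 | tool y,z mid [  0.68 -29.73]
spring 60 none
spring 70 none
spring 80 none
spring 90 none
spring 100 137 A 103.4 110.0 mid 106.71 B -8.2 5.8 mid -1.23 Z 47.6 | tool y,z mid [ 0.37 27.79]
spring 110 511 A 110.1 120.0 mid 115.03 B -10.3 7.2 mid -1.54 Z 51.1 | tool y,z mid [ 0.69 19.46]
spring 120 214 A 120.0 125.9 mid 122.96 B -9.5 6.4 mid -1.52 Z 50.4 | tool y,z mid [ 0.69 11.53]
spring 130 41 A 138.4 140.0 mid 139.19 B -14.6 11.5 mid -1.54 Z 50.2 | tool y,z mid [ 0.72 -4.7 ]
spring 140 1189 A 140.0 149.9 mid 144.97 B -15.0 15.0 mid -0.01 Z 50.2 | tool y,z mid [ -0.81 -10.48]
```

View pics/w7c.png

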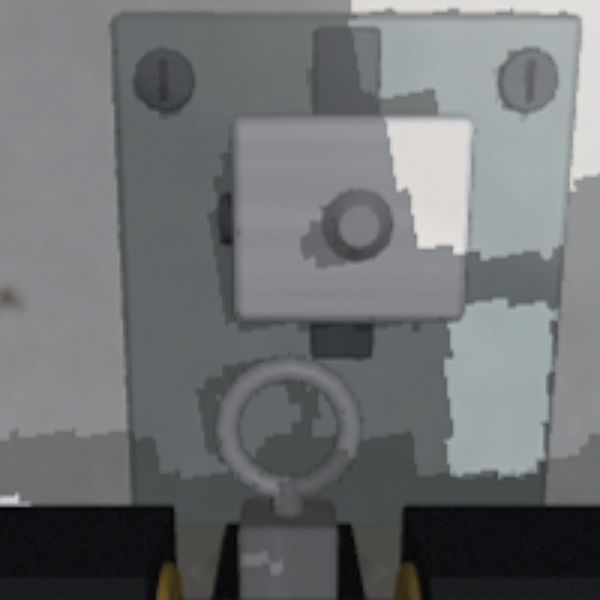

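The eye is at crop (288,430), the head at (358,225) and the post block edge is clear. I'll compute the exact eye-to-post vector, then pull in stages.

```bash
cat > vec.py <<'E'
from h import *
import sys
# args: name eye(u,v) z head(u,v)
a=list(map(float,sys.argv[2:])); f=np.load(sys.argv[1]+'.npz'); K,Rm,t=f['K'],f['Rm'],f['t']
def ray(u,v,z):
    r=np.linalg.inv(K)@[u,v,1]@Rm; o=-t@Rm; return o+r*(z-o[2])/r[2]
e=ray(a[0],a[1],a[2]); h=ray(a[3],a[4],.0455); p,Rt,o=tool()
print('eye',e.round(4),'head',h.round(4),'head-eye in tool mm',(Rt.T@(h-e)*1000).round(2),'eye rel tcp',(Rt.T@(e-p)*1000).round(1))
E
python3 vec.py w7 316 203.3 .042 339.3 135
python3 -m pendant '[{"claw":0,"linear":[-0.5,0.3,-1],"twist":0.005},{"claw":0,"linear":[-1,0.3,-1.2],"twist":0.007},{"claw":0,"linear":[-1,0.3,-1.2],"twist":0.007},{"claw":0,"linear":[-1,0.3,-1.2],"twist":0.007},{"claw":0,"linear":[-1,0.3,-1.2],"twist":0.007},{"claw":0,"linear":[-1,0.3,-1.2],"twist":0.007},{"claw":0,"linear":[-1,0.3,-1.2],"twist":0.007},{"claw":0,"linear":[-1,0.3,-1.2],"twist":0.007},{"claw":0,"linear":[-0.5,0.3,-0.8],"twist":0.004},{"claw":0,"linear":[0,0,0],"twist":0}]'
python3 -c "
from h import *
plan([.5142,.1035,.0349],-13.3)"
```

```text
eye [0.5153 0.1011 0.042 ] head [0.5311 0.1313 0.0455] head-eye in tool mm [ -3.48  10.4  -32.53] eye rel tcp [-15.6   0.9 -30.8]
clock: 19.37
tool_pos: [0.5136, 0.0801, 0.0339]
orientation: [21.8, 90.0, -81.5]
force: [0.9, -4.5, -3.4]
opening: 0.016
clock 19.37 tcp [0.5136 0.0801 0.0339] ydir -13.28 q6 136.2 open 0.016 F [ 0.93 -4.47 -3.39] M [-1.58 -0.46  0.3 ]
linear mm [ -1.   -4.8 -22.9] twist 0.0003561952039721322
```

```bash
python3 -m pendant '[{"claw":0,"linear":[-0.5,0.3,-1.5],"twist":0},{"claw":0,"linear":[-0.5,0.4,-2],"twist":0},{"claw":0,"linear":[0,0.4,-2],"twist":0},{"claw":0,"linear":[0,0.4,-2],"twist":0},{"claw":0,"linear":[0,0.4,-2],"twist":0},{"claw":0,"linear":[0,0.4,-2],"twist":0},{"claw":0,"linear":[0,0.4,-2],"twist":0},{"claw":0,"linear":[0,0.4,-1.5],"twist":0},{"claw":0,"linear":[0,0.4,-1],"twist":0},{"claw":0,"linear":[0,0,0],"twist":0}]'
python3 look.py w8 eye post_head
python3 - <<'E'
from h import *
im=cv2.imread('pics/w8.png'); cv2.imwrite('pics/w8c.png',cv2.resize(im[120:270,240:400],None,fx=4,fy=4))
P=np.load('w8.npz')['P']; p,Rt,o=tool(); q=((P-p)@Rt*1000).reshape(-1,3); Z=P.reshape(-1,3)[:,2]*1000
m=(abs(q[:,1])<14)&(q[:,2]<-17)&(q[:,2]>-46)&(Z>44)&(Z<60)
for a in range(-46,-17,4):
    k=m&(q[:,2]>=a)&(q[:,2]<a+4); print(a,k.sum(),np.percentile(Z[k],[10,50,90]).round(1) if k.sum() else '', q[k][:,1].min().round(1) if k.sum() else '', q[k][:,1].max().round(1) if k.sum() else '')
E
```

```text
clock: 20.2
tool_pos: [0.5185, 0.0934, 0.034]
orientation: [-47.1, 89.7, -150.4]
force: [-1.4, -8.9, -3.4]
opening: 0.0157
clock 20.2 tcp [0.5185 0.0934 0.034 ] ydir -13.33 q6 135.1 open 0.0157 F [-1.41 -8.89 -3.38] M [-3.01  0.58  0.06]
linear mm [-134.7   11.5  417.3] twist -0.3024421301143145
eye 0.61 316 235 [0.5232 0.1092 0.055 ]
post_head 0.59 318 170 [0.5305 0.1356 0.0296]
-46 104 [44.2 45.5 52.8] -3.2 7.3
-42 287 [51.  53.2 54. ] -8.4 9.4
-38 183 [45.7 53.  53.8] -11.0 11.4
-34 138 [51.9 52.9 53.7] -11.5 12.0
-30 141 [51.6 52.8 53.7] -11.1 12.0
-26 243 [51.4 52.5 53.5] -9.6 11.2
-22 125 [51.7 52.7 53.6] -6.3 6.8
-18 116 [45.7 50.8 56.4] -6.6 8.0
```

View pics/w8c.png

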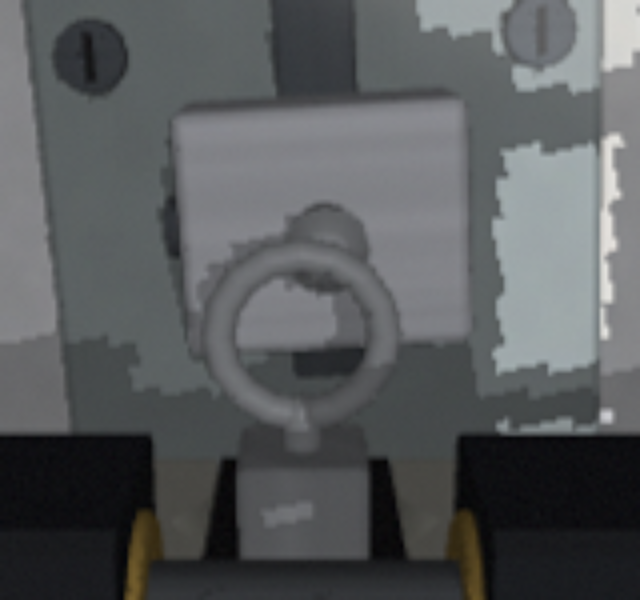

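```bash
python3 vec.py w8 315.4 203.8 .051 322 181.5
```

```text
eye [0.5263 0.1234 0.051 ] head [0.5317 0.1322 0.0455] head-eye in tool mm [ 5.46  3.22 -9.82] eye rel tcp [-17.1   0.7 -31.1]
```

```bash
python3 -m pendant '[{"claw":0,"linear":[0,0.5,-1.5],"twist":0},{"claw":0,"linear":[0,0.5,-1.5],"twist":0},{"claw":0,"linear":[0,0.5,-1.5],"twist":0},{"claw":0,"linear":[0,0.5,-1.5],"twist":0},{"claw":0,"linear":[0,0.4,-1.5],"twist":0},{"claw":0,"linear":[0,0.4,-1],"twist":0},{"claw":0,"linear":[0,0,-0.5],"twist":0},{"claw":0,"linear":[0,0,0],"twist":0},{"claw":0,"linear":[0,0,0],"twist":0},{"claw":0,"linear":[0,0,0],"twist":0}]'
python3 look.py w9 eye post_head
python3 - <<'E'
from h import *
im=cv2.imread('pics/w9.png'); cv2.imwrite('pics/w9c.png',cv2.resize(im[150:250,260:380],None,fx=6,fy=6,interpolation=cv2.INTER_CUBIC))
E
```

```text
clock: 21.18
tool_pos: [0.5219, 0.1004, 0.0335]
orientation: [-47.7, 89.6, -151.1]
force: [-3.7, -11.0, -3.8]
opening: 0.0157
clock 21.18 tcp [0.5219 0.1004 0.0335] ydir -13.39 q6 134.6 open 0.0157 F [ -3.71 -11.04  -3.81] M [-3.77  1.21 -0.08]
linear mm [-134.4    9.9  425.1] twist -0.30345424132805016
eye 0.57 316 237 [0.5268 0.1165 0.0577]
post_head 0.97 314 181 [0.5319 0.1419 0.053 ]
```

View pics/w9c.png

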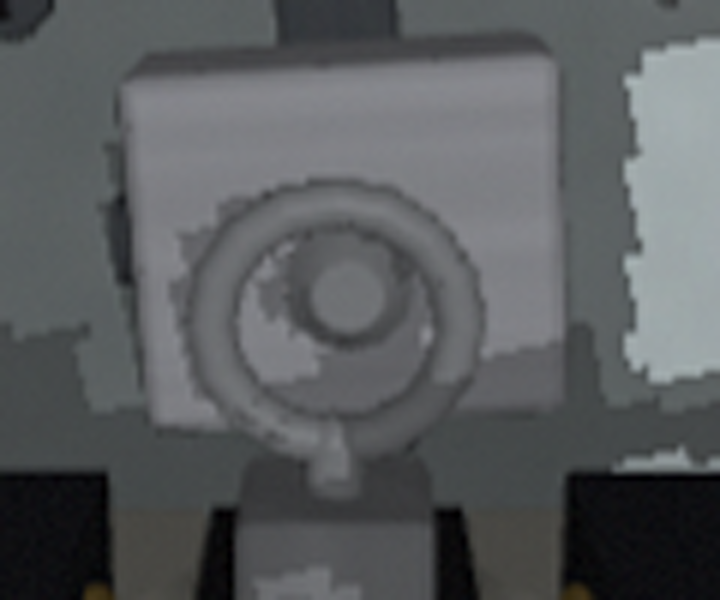

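The ring is centred at crop (337,321), px (316.2,203.5), and the head at crop (348,288), px (318,198), visible inside the ring.

```bash
python3 vec.py w9 316.2 203.5 .051 318 198; python3 vec.py w9 316.2 203.5 .0525 318 198
python3 - <<'E'
from h import *
P=np.load('w9.npz')['P']; Z=P[...,2]*1000
for name,(u,v) in {'ring top':(316,183),'ring L':(294,204),'ring R':(338,204),'ring bot':(314,224),'head':(318,198)}.items(): print(name,np.median(Z[v-1:v+2,u-1:u+2]).round(1),P[v,u].round(4))
E
```

```text
eye [0.5302 0.1306 0.051 ] head [0.5314 0.1317 0.0455] head-eye in tool mm [ 5.49  0.89 -1.33] eye rel tcp [-17.7   1.  -31.3]
eye [0.5303 0.131  0.0525] head [0.5314 0.1317 0.0455] head-eye in tool mm [ 6.99  0.9  -0.92] eye rel tcp [-19.2   1.  -31.7]
ring top 53.4 [0.5325 0.1407 0.0525]
ring L 52.8 [0.52   0.1331 0.0519]
ring R 52.5 [0.5403 0.1284 0.0524]
ring bot 52.6 [0.5269 0.1212 0.0523]
head 46.2 [0.5314 0.132  0.0466]
```

```bash
python3 -m pendant '[{"claw":0,"linear":[0,0.5,-0.6],"twist":0},{"claw":0,"linear":[0,0.5,-0.7],"twist":0},{"claw":0,"linear":[0,0,0],"twist":0},{"claw":0,"linear":[1,0,0],"twist":0},{"claw":0,"linear":[1,0,0],"twist":0},{"claw":0,"linear":[1,0,0],"twist":0},{"claw":0,"linear":[1,0,0],"twist":0},{"claw":0,"linear":[0.8,0,0],"twist":0},{"claw":0,"linear":[0,0,0],"twist":0},{"claw":0,"linear":[0,0,0],"twist":0}]'
python3 -m pendant '[{"claw":0,"linear":[0.5,0,0],"twist":0},{"claw":0,"linear":[0.5,0,0],"twist":0},{"claw":0,"linear":[0.5,0,0],"twist":0},{"claw":0,"linear":[0.5,0,0],"twist":0},{"claw":0,"linear":[0.5,0,0],"twist":0},{"claw":0,"linear":[0.5,0,0],"twist":0},{"claw":0,"linear":[0,0,0],"twist":0},{"claw":0,"linear":[0,0,0],"twist":0},{"claw":0,"linear":[0,0,0],"twist":0},{"claw":0,"linear":[0,0,0],"twist":0}]'
python3 look.py w10
```

```text
clock: 22.17
tool_pos: [0.5231, 0.1012, 0.0289]
orientation: [-45.6, 89.5, -149.0]
force: [-4.6, -11.5, -0.9]
opening: 0.0158
clock: 23.0
tool_pos: [0.5233, 0.1013, 0.0261]
orientation: [-44.5, 89.6, -147.9]
force: [-3.5, -10.9, 1.6]
opening: 0.0158
clock 23.0 tcp [0.5233 0.1013 0.0261] ydir -13.36 q6 134.6 open 0.0158 F [ -3.51 -10.94   1.62] M [-4.42  1.44 -0.1 ]
linear mm [-141.6    8.5  426.5] twist -0.3030570725116624
```

```bash
cat > ring.py <<'E'
from h import *
import sys
P=np.load(sys.argv[1]+'.npz')['P'].reshape(-1,3); p,Rt,o=tool(); Z=P[:,2]*1000; H=np.array([.5314,.1317]); 
ax=np.array([.23,.973]); d=P[:,:2]-H; a=d@ax*1000; b=d@np.array([-ax[1],ax[0]])*1000; r=np.hypot(a,b)
# ring points: fit circle to z>35 points within 16mm excluding head (r<5.8), neck
m=(r<17)&(Z>34)&(Z<60)
print('head top z',np.median(Z[(r<3)]).round(1), 'ring z by a:',[(k,np.median(Z[m&(r>7)&(a>=k)&(a<k+4)]).round(1),int((m&(r>7)&(a>=k)&(a<k+4)).sum())) for k in range(-16,16,4)])
s=m&(r>7)&(a>-13); print('a range',np.percentile(a[s],[1,99]).round(1),'b range',np.percentile(b[s],[1,99]).round(1))
E
python3 ring.py w9; python3 ring.py w10
```

```text
head top z 114.3 ring z by a: [(-16, np.float64(52.2), 277), (-12, np.float64(52.0), 238), (-8, np.float64(52.0), 163), (-4, np.float64(52.3), 130), (0, np.float64(52.4), 132), (4, np.float64(52.7), 201), (8, np.float64(52.6), 124), (12, np.float64(nan), 0)]
a range [-12.6  10. ] b range [-10.   12.5]
head top z 107.8 ring z by a: [(-16, np.float64(45.5), 390), (-12, np.float64(43.7), 208), (-8, np.float64(43.5), 178), (-4, np.float64(43.6), 133), (0, np.float64(43.5), 140), (4, np.float64(43.4), 201), (8, np.float64(43.3), 187), (12, np.float64(nan), 0)]
a range [-12.5  10.9] b range [-11.3  10.9]
  return _methods._mean(a, axis=axis, dtype=dtype,
  ret = ret.dtype.type(ret / rcount)
  return _methods._mean(a, axis=axis, dtype=dtype,
  ret = ret.dtype.type(ret / rcount)
```

The ring's top is at 43.5 mm and level, around the head, whose top is at 45.5 mm. I'll lower further until the ring is under the head's lip (below 41 mm).

```bash
python3 -m pendant '[{"claw":0,"linear":[0.5,0,0],"twist":0},{"claw":0,"linear":[0.5,0,0],"twist":0},{"claw":0,"linear":[0.5,0,0],"twist":0},{"claw":0,"linear":[0.5,0,0],"twist":0},{"claw":0,"linear":[0.5,0,0],"twist":0},{"claw":0,"linear":[0.5,0,0],"twist":0},{"claw":0,"linear":[0.5,0,0],"twist":0},{"claw":0,"linear":[0.3,0,0],"twist":0},{"claw":0,"linear":[0,0,0],"twist":0},{"claw":0,"linear":[0,0,0],"twist":0}]'
python3 look.py w11; python3 ring.py w11 2>/dev/null
```

```text
clock: 23.88
tool_pos: [0.5234, 0.1014, 0.0224]
orientation: [-44.3, 89.6, -147.7]
force: [-3.3, -11.7, 1.5]
opening: 0.0157
clock 23.88 tcp [0.5234 0.1014 0.0224] ydir -13.36 q6 134.6 open 0.0157 F [ -3.34 -11.66   1.55] M [-4.42  1.44 -0.09]
linear mm [-145.4    8.4  426.5] twist -0.30301559837361103
head top z 104.1 ring z by a: [(-16, np.float64(42.3), 341), (-12, np.float64(39.3), 211), (-8, np.float64(39.1), 178), (-4, np.float64(39.2), 132), (0, np.float64(39.1), 140), (4, np.float64(38.9), 202), (8, np.float64(38.7), 179), (12, np.float64(nan), 0)]
a range [-12.3  10.8] b range [-11.4  10.9]
```

```bash
python3 -m pendant '[{"claw":0,"linear":[0.5,0,0],"twist":0},{"claw":0,"linear":[0.5,0,0],"twist":0},{"claw":0,"linear":[0,0,0],"twist":0},{"claw":0,"linear":[0,0,0.7],"twist":0},{"claw":0,"linear":[0,0,0.7],"twist":0},{"claw":0,"linear":[0,0,0.7],"twist":0},{"claw":0,"linear":[0,0,0.7],"twist":0},{"claw":0,"linear":[0,0,0.5],"twist":0},{"claw":0,"linear":[0,0,0],"twist":0},{"claw":0,"linear":[0,0,0],"twist":0}]'
python3 look.py w12; python3 ring.py w12 2>/dev/null
```

```text
clock: 24.77
tool_pos: [0.5232, 0.0986, 0.0217]
orientation: [-44.6, 89.7, -147.9]
force: [-3.6, -9.0, 1.8]
opening: 0.0159
clock 24.77 tcp [0.5232 0.0986 0.0217] ydir -13.35 q6 134.9 open 0.0159 F [-3.59 -8.97  1.76] M [-3.94  1.36 -0.17]
linear mm [-146.5    8.1  423.6] twist -0.30286229356713223
head top z 46.6 ring z by a: [(-16, np.float64(38.7), 143), (-12, np.float64(38.4), 218), (-8, np.float64(38.2), 145), (-4, np.float64(38.1), 134), (0, np.float64(37.9), 131), (4, np.float64(37.7), 158), (8, np.float64(36.7), 11), (12, np.float64(nan), 0)]
a range [-12.7   8.1] b range [-11.8  10.6]
```

```bash
python3 -m pendant '[{"claw":0,"linear":[0,0,0.5],"twist":0},{"claw":0,"linear":[0,0,0.5],"twist":0},{"claw":0,"linear":[0,0,0.5],"twist":0},{"claw":0,"linear":[0,0,0.5],"twist":0},{"claw":0,"linear":[0,0,0],"twist":0},{"claw":0,"linear":[0,0,0],"twist":0},{"claw":0,"linear":[0,0,0],"twist":0},{"claw":0,"linear":[0,0,0],"twist":0},{"claw":0,"linear":[0,0,0],"twist":0},{"claw":0,"linear":[0,0,0],"twist":0}]'
python3 look.py w13; python3 ring.py w13 2>/dev/null
```

```text
clock: 25.65
tool_pos: [0.5229, 0.0973, 0.0216]
orientation: [-49.3, 89.7, -152.7]
force: [-3.8, -6.6, 0.5]
opening: 0.0155
clock 25.65 tcp [0.5229 0.0973 0.0216] ydir -13.35 q6 135.0 open 0.0155 F [-3.84 -6.6   0.53] M [-2.81  1.57 -0.18]
linear mm [-146.9    8.1  422.2] twist -0.30284699529662307
head top z 46.1 ring z by a: [(-16, np.float64(38.5), 218), (-12, np.float64(38.1), 168), (-8, np.float64(38.1), 133), (-4, np.float64(38.0), 132), (0, np.float64(37.8), 114), (4, np.float64(37.2), 61), (8, np.float64(nan), 0), (12, np.float64(nan), 0)]
a range [-12.9   6.8] b range [-11.9  10.6]
```

```bash
python3 -m pendant '[{"claw":0,"linear":[0,-0.3,0.5],"twist":0},{"claw":0,"linear":[0,-0.3,0.5],"twist":0},{"claw":0,"linear":[0,-0.3,0.5],"twist":0},{"claw":0,"linear":[0,0,0.3],"twist":0},{"claw":0,"linear":[0,0,0],"twist":0},{"claw":0,"linear":[0,0,0],"twist":0},{"claw":0,"linear":[0,0,0],"twist":0},{"claw":0,"linear":[0,0,0],"twist":0},{"claw":0,"linear":[0,0,0],"twist":0},{"claw":0,"linear":[0,0,0],"twist":0}]'
python3 look.py w14; python3 ring.py w14 2>/dev/null
```

```text
clock: 26.53
tool_pos: [0.5229, 0.0971, 0.0218]
orientation: [-58.5, 89.9, -161.8]
force: [-5.0, -1.5, -2.9]
opening: 0.0159
clock 26.53 tcp [0.5229 0.0971 0.0218] ydir -13.3 q6 135.1 open 0.0159 F [-5.   -1.49 -2.89] M [-1.15  1.98 -0.2 ]
linear mm [-147.7    7.9  421.6] twist -0.3018740731739261
head top z 46.1 ring z by a: [(-16, np.float64(38.7), 223), (-12, np.float64(38.4), 156), (-8, np.float64(38.4), 133), (-4, np.float64(38.1), 139), (0, np.float64(38.0), 103), (4, np.float64(37.5), 46), (8, np.float64(nan), 0), (12, np.float64(nan), 0)]
a range [-12.9   6.2] b range [-12.1  10.7]
```

The post now carries the pull, and the ring is under the head (top 38 mm, lip 41 mm). Release.

```bash
python3 -m pendant '[{"claw":14,"linear":[0,0,0],"twist":0},{"claw":17,"linear":[0,0,0],"twist":0},{"claw":20,"linear":[0,0,0],"twist":0},{"claw":25,"linear":[0,0,0],"twist":0},{"claw":30,"linear":[0,0,0],"twist":0},{"claw":36,"linear":[0,0,0],"twist":0},{"claw":40,"linear":[0,0,0],"twist":0},{"claw":40,"linear":[0,0,0],"twist":0},{"claw":40,"linear":[0,0,0],"twist":0},{"claw":40,"linear":[0,0,0],"twist":0}]'
python3 look.py w15; python3 ring.py w15 2>/dev/null
```

```text
clock: 27.42
tool_pos: [0.5243, 0.0975, 0.0224]
orientation: [128.5, 90.0, 25.2]
force: [0.4, 0.0, -0.1]
opening: 0.04
clock 27.42 tcp [0.5243 0.0975 0.0224] ydir -13.27 q6 135.1 open 0.04 F [ 0.4   0.03 -0.08] M [-0.11  0.07 -0.01]
linear mm [-147.7    6.8  422.2] twist -0.3013407601887689
head top z 46.0 ring z by a: [(-16, np.float64(38.6), 221), (-12, np.float64(38.4), 168), (-8, np.float64(38.3), 133), (-4, np.float64(38.1), 136), (0, np.float64(37.9), 101), (4, np.float64(37.3), 34), (8, np.float64(nan), 0), (12, np.float64(nan), 0)]
a range [-12.9   5.9] b range [-11.8  10.9]
```

```bash
python3 -m pendant '[{"claw":40,"linear":[-3,0,0],"twist":0},{"claw":40,"linear":[-8,0,0],"twist":0},{"claw":40,"linear":[-15,0,0],"twist":0},{"claw":40,"linear":[-20,0,0],"twist":0},{"claw":40,"linear":[-22,0,0],"twist":0},{"claw":40,"linear":[-22,0,0],"twist":0},{"claw":40,"linear":[-20,0,0],"twist":0},{"claw":40,"linear":[-15,0,0],"twist":0},{"claw":40,"linear":[-8,0,8],"twist":0},{"claw":40,"linear":[-3,0,8],"twist":0}]'
python3 look.py w16 eye eye_block post_head hook; python3 ring.py w16 2>/dev/null
python3 - <<'E'
from h import *
im=cv2.imread('pics/w16.png'); cv2.imwrite('pics/w16c.png',cv2.resize(im[110:340,200:440],None,fx=2.6,fy=2.6))
E
```

```text
clock: 28.3
tool_pos: [0.5209, 0.0817, 0.1601]
orientation: [129.7, 89.8, 26.5]
force: [1.4, 0.0, -0.3]
opening: 0.0401
clock 28.3 tcp [0.5209 0.0817 0.1601] ydir -13.22 q6 136.5 open 0.0401 F [ 1.4   0.02 -0.29] M [-0.24  0.02 -0.05]
linear mm [-10.6   6.2 406.1] twist -0.3005827396515161
eye 0.79 313 178 [0.5228 0.0997 0.0455]
eye_block 0.93 311 176 [0.5215 0.1019 0.045 ]
post_head 0.67 309 139 [0.5273 0.1341 0.0429]
post_head 0.22 536 198 [0.7412 0.0202 0.0112]
head top z 44.8 ring z by a: [(-16, np.float64(38.0), 64), (-12, np.float64(37.8), 38), (-8, np.float64(38.0), 56), (-4, np.float64(37.9), 36), (0, np.float64(37.0), 15), (4, np.float64(nan), 0), (8, np.float64(nan), 0), (12, np.float64(nan), 0)]
a range [-12.4   1.9] b range [-10.8  11.9]
```

View pics/w16c.png

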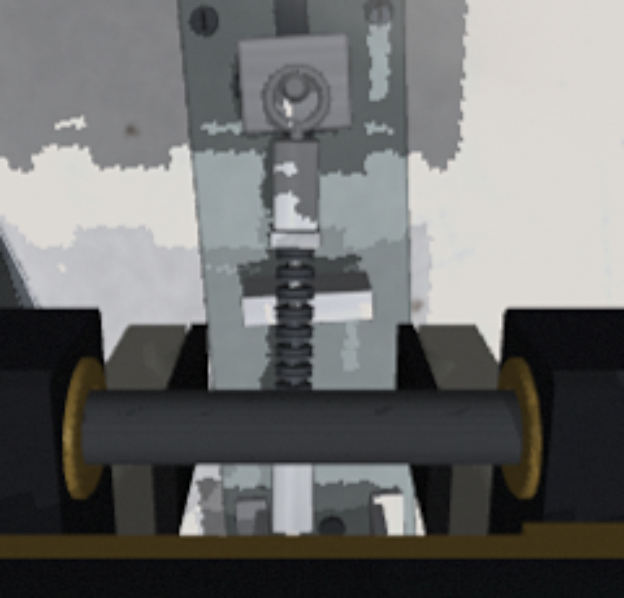

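The last picture shows the eye round the post head at crop (297,95) and the coil visibly stretched, so the hook is holding in the slot. The gripper is clear. Handing in.

```bash
python3 eye.py w16 27 2>/dev/null | head -3; python3 -c "
from plant import *
print(close_job(), get_obs()['clock'])"
```

```text
head 96 A 190.9 200.6 mid 195.75 B -15.7 -6.8 mid -11.25 Z 44.8 | tool y,z mid [ -1.17 -49.28]
blocktop 1158 A 176.3 212.8 mid 194.55 B -30.8 9.1 mid -10.88 Z 28.9 | tool y,z mid [ -1.58 -48.21]
eye ring 264 A 178.5 203.0 mid 190.74 B -16.0 0.1 mid -7.92 Z 39.0 | tool y,z mid [ -3.95 -44.29]
the job is handed in; nothing more can be done
the job is handed in; nothing more can be done
```

The spring is fitted and the job is handed in at about 28 s of the 64 s allowed. `close_job()` gave no verdict, as expected.

**What I did:** I took the spring from the cradle by its hook block and lowered the hook into the slot. I seated it on the anchor plate (about 7.5 N upward at contact), then gripped the eye block, stretched the spring and put the eye over the post head. I eased it back until the post took the pull, released it and lifted clear.

**Last checks:**
- **Eye:** the ring's top is at about 38 mm, below the head's lip at 41 mm. It stayed there after release and after the gripper had lifted clear.
- **Spring:** the coil is visibly stretched between slot and post. I worked out the fitted stretch as about 25 mm and the most during fitting as about 28–30 mm; the pull was up to about 12 N.
- **Robot:** the wrist force was about zero after release, and I saw no contact with other objects.

**Less certain:**
- While easing back, an unexplained sideways force of up to 5 N appeared. It vanished on release.
- The hook end was hidden behind the gripper in the last picture. That the hook is still in the slot is inferred from the coil staying stretched.
- Camera positions had a bias of 1–2 mm, so I used relative measurements.

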